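# Turn a brittle cracker case out of its mould

### The job

Three baked cracker cases sit in the tilted blue-grey silicone mould. Take out the deep one, the only one that stands well proud of the mould, and set it upright in the middle of the round wooden disc of the serving stand, letting go only once it is resting there; the disc's height has been set by hand and not measured. The case is brittle: squeeze it as lightly as the gripper can, do not push it against the mould or the disc, and leave the two flat cases and everything else on the table where they are.

Things in the scene. Friction and masses are not known exactly. Their poses are not given: they have to be found in the camera images.
- deep_case: the deep cracker case: open square box of tan cracker with sesame dots, 52 x 52 mm, 46 mm tall, walls 6 mm, 60 to 130 g, in any one of the three cavities, tilted with the mould, its rim 22 mm beyond the mould's face. Origin: centre of its underside; z towards the open top. Cracks at 40 N on each finger pad, 20 N against the mould or 15 N against the stand; the lightest grip is enough.
- flat_case_a: a flat cracker case: same tan square shape, 52 x 52 mm, but only 24 mm tall, so its rim is level with the mould's top face. In one of the other cavities. Origin: centre of its underside, axes as the deep case. To be left alone.
- flat_case_b: the second flat cracker case, the same as flat_case_a, in the remaining cavity. To be left alone.
- mould: blue-grey silicone mould fixed to the table: plate 120 x 236 x 30 mm leaning on a prop. Frame level (z up), origin on the table under the plate's middle, y along its long side. The plate is turned 20 degrees about y: its face looks up and to -x (to the robot at yaw 0), its +x edge is the higher. Its underside centre is 20.6 mm above the origin. Pushed in, it gives up to 5 mm.
- mould_mid (a point): centre of the mouth of the middle cavity, in the plate's upper face. The three square cavities lie in a row along the mould's y, 72 mm apart: 58 x 58 mm, 24 mm deep, straight walls square to the plate. The cases sit in the middle of them, with 3 mm play on every side. 31 mm of plain plate borders each cavity below and above on the slope, 15 mm separates neighbours.
- stand: serving stand fixed to the table: dark steel foot 116 mm across, upright tube, over this origin a level wooden disc 130 mm across. Origin: centre of the foot's underside, on the table; z up. The disc's upper face may be anywhere 102 to 173 mm above the table (not reported: look or feel for it). It is cushioned: gives 1 mm per 1.5 N, at most 8 mm, and springs back.
- dip_dish: small white bowl, 72 mm across, 26 mm tall; origin at the centre of its underside. To be left alone.
- spoon: steel spoon lying along its x; origin under its middle. To be left alone.
- sauce: amber bottle, 56 mm across, 150 mm tall; origin at the centre of its underside. To be left alone.
- seed_jar: small jar, 60 mm across, 80 mm tall; origin at the centre of its underside. To be left alone.
There are look-alikes about, which are no part of the job. What is shaped like the deep_case but turquoise is not meant. Several things have the shape of the stand; the one meant has the colours described above.

How it is judged:
By the outcome, as a careful person would: the job done as asked, in the order asked, and still so for the second after the job is handed in, with the robot touching nothing.
It also fails if it takes over 51 s, if anything falls off the work surface, if the arm or the gripper's body presses on something with over 40 N, if the wrist force passes 120 N, or if a joint passes its speed limit or range.

### The arm

A 6-joint arm with a two-finger parallel gripper is mounted at the origin on the work surface. World frame = base frame: x ahead of the robot, y to its left, z up, the work surface at z = 0. Lengths are in m, angles in rad, forces in N, time in s.
With the tool pointing down it reaches from about 0.35 to 1 m from the base axis. Payload 7.1 kg.
Tool frame: the origin (TCP) lies at the very end of the fingers, on their centre line; the grasp point (between the pads) lies 19 mm behind it; y points along the fingers, x is the direction in which the jaws open and shut, and the axes are right-handed (so a half turn about y gives the same grasp; the last joint's range is limited). The gripper opens to 85 mm and grips with 20 to 120 N. Pads are 22 mm wide; open, the fingers measure 114 mm over their backs; the gripper's body (76 mm by 85 mm) begins 54 mm behind the grasp point. The pads swing forward as they close: fully open they stand 13 mm farther back than shut.
Start: joints at [1.112, 0.423, 1.63, -0, 1.089, -0.019], TCP at [0.266, 0.566, 0.194] pointing down, gripper open.
Joint ranges: [-3, 3], [-0.9, 2.11], [0.09, 2.58], [-1.31, 4.45], [0.11, 2.69], [-2.54, 2.54]. Speed limits (rad/s): [2.39, 2.39, 3.01, 3.14, 3.14, 3.14].

### API

Orientations are given as [roll, pitch, yaw] about the fixed x, y, z axes, in that order (R = Rz(yaw) Ry(pitch) Rx(roll)).
In Python, from station import arm, snapshot, camera_params, workorder, models gives the robot as it stands. The module is installed in compiled form; this text tells all that it offers.
- The arm moves only by the tool carry_out, never from a script. Its argument "moves" is a list of rows, each a list of 7 numbers: the turn, a rotation vector about the tool's x, y, z in degrees, then the shift along the tool's x, y, z in mm, then the closure, from 0 (fully open) to 1 (shut). A call has 1 to 8 rows; each row shifts and turns the commanded pose from where the row before left it, along the tool's axes as they then stand; what a row does not reach is not made up. A row lasts 1/12 s, in which the tool goes at most 41.7 mm and 7.16 degrees, less where a joint would pass 70% of its speed; a pose out of reach is approached as far as the arm can. A call is refused whole if a number of a shift passes 41.7 or a number of a turn 7.16, either way. A call with a gripper value outside its range is refused whole. The fingers move at their own pace and stop on an object; "newtons" is the grip in N (left out, the last holds). Time passes only in rows, so rows that do not move let the fingers close. It gives the time, the measured TCP pose, the force and the opening at its end, in the units of the state.
- arm.sense(): the state, without advancing time (a new reading comes with each control period).
- snapshot(name): name is "scene" or "top"; returns (picture, depth): 420x560x3 uint8, red, green, blue; 420x560 float32, m along the optical axis (not along the pixel's ray), 0 where there is no reading.
- camera_params(name): a dict with "camera_matrix" (3x3 intrinsics, pixels), "cam_to_world" (4x4, takes a point from camera to world coordinates). Camera axes: x right, y up, looking along -z (the intrinsics and any distortion apply to the point x, -y, -z); pixel columns grow to the right and rows downward; lengths in m; the calibration is good to about 2 mm. A picture is of the moment at which its call begins. camera_params takes no time and is no camera call.
- workorder.close_job(): hands the job in, once; it reports no verdict.
Trained networks look in the newest picture that a camera, given by its name, has taken for a name from the list of things; names that differ only in an ending like _2 or _b are one class to them, and where a whole thing is asked for, a point or a joint stands for the part that bears it (a point fixed in the world has none). Each returns a list of dicts, best first, with "conf" (0 to 1); they miss things now and then, are a little off and sometimes report something else, mostly with a low value. They report only what shows in the picture. A call takes as long as a camera call. They do not tell look-alikes from the thing itself.
- models.find_in(camera, thing): "box" ([left, top, right, bottom] in pixels, round what is visible of it).
- models.masks_of(camera, thing): "pixels" (420x560 bool, what is visible of it) and "box" ([left, top, right, bottom] in pixels, round what is visible of it).
- models.landmark_of(camera, thing): "at" ([row, column] in pixels: a listed point, or the origin of a listed thing).
The state is a dict: "time_s": time; "joint_positions": joint angles; "dq": joint speeds; "tau": joint torques, N m; "tool_pos": TCP position; "ee_rot": TCP orientation; "contact_force": force on the tool from outside, world axes, zero at the start; "torque": the same for the moment, N m; "gripper_width": finger opening in m.
Only numpy, scipy, OpenCV 4.12 (cv2) and the standard library are available. Lean on these libraries where they do the work, as an engineer would, in place of code of your own. Each camera call takes 0.05 s, during which the arm holds its last target.

## Working session

There is one attempt and no reset: what is moved stays moved. The work goes in short steps, Python scripts to look and compute and a tool call to move; the robot and the scene stay as the last step left them, time stands still between calls to the robot, and variables do not carry over. Pictures are saved under pics/ and viewed, and the job is handed in when it is done.

Besides the shell and the picture viewer there is one more tool, called after "Emit:" by a JSON object that holds its "op" and its "data". carry_out: Moves the arm, as the interface text tells. Its arguments: {"type":"object","properties":{"moves":{"type":"array"},"newtons":{"type":"number"}},"required":["moves"]}

```bash
mkdir -p pics; python3 - <<'E'
from station import arm, snapshot, camera_params
import cv2, numpy as np
print(arm.sense())
for n in("scene","top"):
    p,d=snapshot(n); cv2.imwrite(f"pics/{n}0.png",p[:,:,::-1]); np.save(f"{n}0.npy",d); np.save(f"{n}p0.npy",p)
    print(n,camera_params(n))
E
```

```text
{'time_s': 0.0, 'joint_positions': array([ 1.11196347e+00,  4.23846689e-01,  1.63069972e+00, -6.80871963e-06,
        1.08855955e+00, -1.89960519e-02]), 'dq': array([-2.82069133e-04,  1.29369891e-04, -1.12195360e-03,  8.30681935e-04,
        3.32108991e-04,  5.55675954e-05]), 'tau': array([-1.34060050e-03, -5.57382667e+01, -2.81737393e+01, -5.52868880e-05,
        7.27724604e-03,  1.23811446e-06]), 'tool_pos': array([0.26583149, 0.56498844, 0.19273825]), 'ee_rot': array([-1.57077361e+00,  1.51314103e-03,  1.13096270e+00]), 'contact_force': array([0.45233893, 0.31136648, 0.18531152]), 'torque': array([-0.03432999, -0.0150652 ,  0.00320591]), 'gripper_width': 0.0854951753029306}
scene {'camera_matrix': array([[527.52876205,   0.        , 282.4808089 ],
       [  0.        , 527.52876205, 213.06679637],
       [  0.        ,   0.        ,   1.        ]]), 'cam_to_world': array([[-0.26025048, -0.71012509,  0.65421101,  1.35229984],
       [ 0.96540444, -0.17997786,  0.18868556,  0.22095434],
       [-0.01624685,  0.68068372,  0.73239724,  0.93656228],
       [ 0.        ,  0.        ,  0.        ,  1.        ]])}
top {'camera_matrix': array([[502.85757418,   0.        , 278.5531934 ],
       [  0.        , 502.85757418, 213.79714023],
       [  0.        ,   0.        ,   1.        ]]), 'cam_to_world': array([[ 0.009801  ,  0.99817003, -0.05967016,  0.50138612],
       [-0.99995058,  0.00988316,  0.00108194, -0.02341036],
       [ 0.00166969,  0.0596566 ,  0.99821756,  1.01419561],
       [ 0.        ,  0.        ,  0.        ,  1.        ]])}
```

View pics/scene0.png

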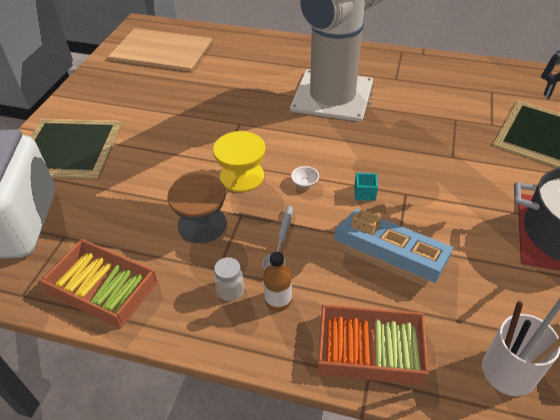

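View pics/top0.png

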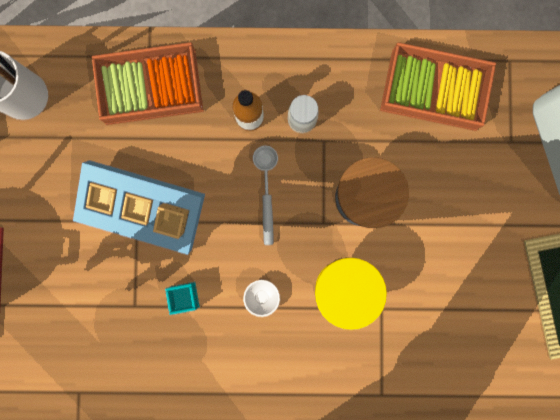

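```bash
cat > h.py <<'E'
import numpy as np, cv2
from station import camera_params
def cloud(n,d):
    c=camera_params(n);K=c["camera_matrix"];T=c["cam_to_world"]
    v,u=np.mgrid[:d.shape[0],:d.shape[1]]
    P=np.stack([(u-K[0,2])*d/K[0,0],-(v-K[1,2])*d/K[1,1],-d],-1)
    W=P@T[:3,:3].T+T[:3,3]; W[d<=0]=np.nan
    return W
E
python3 - <<'E'
from h import *
W={n:cloud(n,np.load(n+"0.npy")) for n in("scene","top")}
P={n:np.load(n+"p0.npy") for n in W}
a=cv2.resize(P["top"][150:265,60:220],None,fx=4.5,fy=4.5,interpolation=cv2.INTER_CUBIC)[:,:,::-1]; cv2.imwrite("pics/c1.png",a)
a=np.hstack([cv2.resize(P["scene"][200:290,325:460],(405*1,270)),cv2.resize(P["scene"][130:250,160:280],(270,270))])[:,:,::-1]; cv2.imwrite("pics/c2.png",a)
for n,(u,v) in (("top",(375,192)),("scene",(195,193))):
    w=W[n][v-8:v+9,u-8:u+9].reshape(-1,3);print(n,"disc",np.nanmedian(w,0),np.nanstd(w[:,2]))
# table check
for n,(u,v) in (("top",(220,350)),("scene",(400,120))):
    w=W[n][v-5:v+6,u-5:u+6].reshape(-1,3);print(n,"table",np.nanmedian(w,0))
# disc circle: height window
for n in W:
    z0=np.nanmedian(W[n][(192,193)[n=="scene"]-8:][:16,(375,195)[n=="scene"]-8:][:,:16,2])
    w=W[n]; m=np.zeros(w.shape[:2],bool)
    if n=="top": m[140:245,325:420]=1
    else: m[160:225,160:235]=1
    m&=abs(w[...,2]-z0)<.012
    p=w[m]; c,r=cv2.minEnclosingCircle(p[:,:2].astype(np.float32)); print(n,"disc c",c,r,"mean",p.mean(0),z0,m.sum())
# mould masks by colour
for n in W:
    w=W[n];h=cv2.cvtColor(P[n],cv2.COLOR_RGB2HSV)
    m=(h[...,0]>95)&(h[...,0]<115)&(h[...,1]>80)&(h[...,2]>110)
    b=np.zeros_like(m); 
    if n=="top": b[155:260,65:210]=1
    else: b[205:285,325:460]=1
    m&=b; p=w[m]; p=p[~np.isnan(p).any(1)]
    for i in range(6):
        A=np.c_[p[:,:2],np.ones(len(p))]; s=np.linalg.lstsq(A,p[:,2],rcond=None)[0]; r=p[:,2]-A@s; p=p[abs(r)<max(.004,2*np.median(abs(r)))]
    nn=np.array([-s[0],-s[1],1]);nn/=np.linalg.norm(nn);
    print(n,"mould n",nn,"tilt",np.degrees(np.arccos(nn[2])),"downhill yaw",np.degrees(np.arctan2(nn[1],nn[0])),len(p),p.mean(0), s)
    dist=w@nn-s[2]*nn[2]
    q=w[b&(dist>.015)&(dist<.03)]; print("proud pts",len(q),np.median(q,0),q.min(0),q.max(0)," dist med",np.median(dist[b&(dist>.012)&(dist<.03)]))
    img=np.zeros(m.shape,np.uint8)
E
```

```text
top disc [ 0.59686643 -0.19875857  0.10824732] 0.0016583771283128245
scene disc [ 0.5995351  -0.19860055  0.10658507] 0.0016298009744046093
top table [ 2.89626947e-01  8.91825555e-02 -6.04076588e-05]
scene table [ 0.07380412  0.21276841 -0.0026813 ]
scene disc c (0.5619972944259644, -0.18314914405345917) 0.10456740856170654 mean [ 0.60064611 -0.19243286  0.10571163] 0.10661363941757218 2059
top disc c (0.5969280004501343, -0.19535104930400848) 0.0652959793806076 mean [ 0.59655007 -0.1945574   0.10793091] 0.10823868412036564 3981
scene mould n [-0.30952551  0.07607498  0.94784311] tilt 18.586577292398168 downhill yaw 166.19158265929727 7 [0.58015265 0.27017558 0.04864232] [ 0.32655775 -0.08026115 -0.11912642]
proud pts 317 [0.52945322 0.19290081 0.06086898] [ 0.38025575  0.15105209 -0.00583675] [0.5764447  0.39192242 0.07761846]  dist med 0.017589204958119206
top mould n [-0.31986473  0.09992929  0.9421787 ] tilt 19.579281051942022 downhill yaw 162.65061557714128 1236 [0.54052843 0.18568264 0.04562793] [ 0.33949476 -0.10606193 -0.11818478]
proud pts 366 [0.54214445 0.1820017  0.06824527] [0.51058614 0.15225511 0.05493868] [0.57021936 0.21325096 0.08106292]  dist med 0.020794666060235653
```

View pics/c1.png

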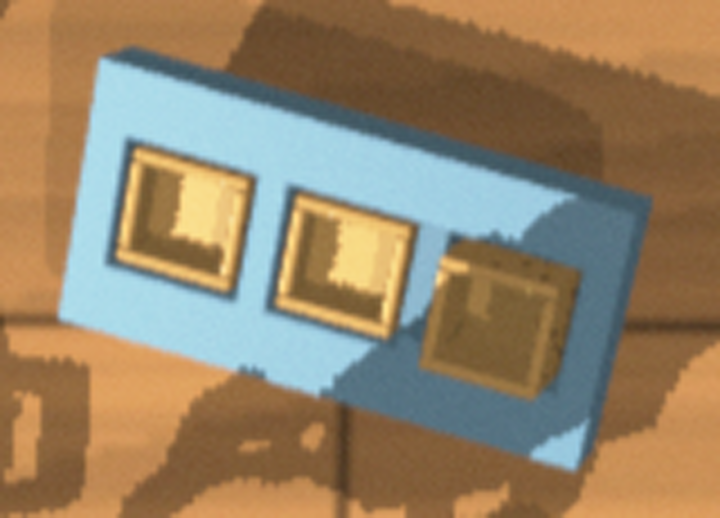

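View pics/c2.png

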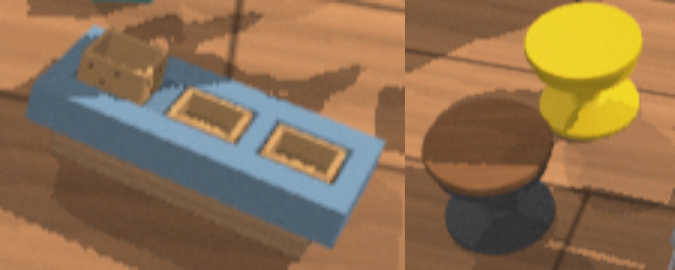

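```bash
cat > fit.py <<'E'
from h import *
from scipy.optimize import least_squares
W=cloud("top",np.load("top0.npy"));P=np.load("topp0.npy")
h=cv2.cvtColor(P,cv2.COLOR_RGB2HSV)
m=(h[...,0]>92)&(h[...,0]<118)&(h[...,1]>70)
b=np.zeros_like(m);b[155:260,65:210]=1
m&=b
m=cv2.morphologyEx(m.astype(np.uint8),cv2.MORPH_CLOSE,np.ones((3,3)))
cn=max(cv2.findContours(m,0,1)[0],key=cv2.contourArea)
img=P[:,:,::-1].copy()
t=np.radians(20)
n=np.array([-np.sin(t),0,np.cos(t)]);ux=np.array([np.cos(t),0,np.sin(t)]);uy=np.array([0,1.,0])
c=camera_params("top");K=c["camera_matrix"];T=c["cam_to_world"]
def proj(p):
    q=(p-T[:3,3])@T[:3,:3]; return np.stack([K[0,2]+K[0,0]*q[:,0]/-q[:,2],K[1,2]-K[1,1]*q[:,1]/-q[:,2]],-1)
def Rz(a): return np.array([[np.cos(a),-np.sin(a),0],[np.sin(a),np.cos(a),0],[0,0,1]])
def place(x,pl): return pl@Rz(x[2]).T+[x[0],x[1],0]
def corners():
    return np.array([.0206*np.array([0,0,1])+hh*n+sx*.06*ux+sy*.118*uy for hh in(0,.03) for sx in(-1,1) for sy in(-1,1)])
# silhouette = hull of all 8 corners (visible: face + top side wall)
filled=np.zeros(m.shape,np.uint8);cv2.drawContours(filled,[cn],-1,1,-1)
def sdf(pts,poly): return np.array([cv2.pointPolygonTest(poly,(float(a),float(b)),True) for a,b in pts])
cp=cn[:,0,:].astype(float)
def res(x):
    hull=cv2.convexHull(proj(place(x,corners())).astype(np.float32))
    r=sdf(cp,hull)-0.5
    return r
s=least_squares(res,[.575,.24,np.radians(-17)],loss="soft_l1",diff_step=1e-4)
x=s.x;print(x[:2],np.degrees(x[2]),"rms px",np.sqrt(np.mean(res(x)**2)))
f=lambda d,y:.0206*np.array([0,0,1])+d*n+y*uy
def sq(d,y,hw):return np.array([f(d,y)+a*hw*ux+bb*hw*uy for a,bb in((-1,-1),(-1,1),(1,1),(1,-1))])
big=cv2.resize(img,None,fx=4,fy=4,interpolation=cv2.INTER_CUBIC)
for d,y,hw,col in((.03,0,.026,(0,0,255)),(.03,.072,.026,(0,0,255)),(.052,-.072,.026,(0,255,0)),(.03,0,.029,(255,0,0))):
    cv2.polylines(big,[np.round((proj(place(x,sq(d,y,hw)))+.5)*4).astype(int)],True,col,1)
cr=place(x,corners()[4:][[0,1,3,2]]);cv2.polylines(big,[np.round((proj(cr)+.5)*4).astype(int)],True,(255,0,255),1)
cv2.imwrite("pics/fit1.png",big[600:1060,250:900])
# plane residual
nw=Rz(x[2])@n; fc=place(x,f(.03,0)[None])[0]
d=(W-fc)@nw; mm=m.astype(bool)&(abs(d)<.01);print("plane resid med",np.median(d[mm]))
print("case base",place(x,f(.006,-.072)[None])[0],"rim",place(x,f(.052,-.072)[None])[0],"n",nw)
E
python3 fit.py
```

```text
[0.57066288 0.23369607] -14.952456565796568 rms px 8.715644909511715
plane resid med -0.0009459175560733432
case base [0.55010299 0.16466345 0.02623816] rim [0.53490277 0.16872282 0.06946402] n [-0.33043943  0.08824716  0.93969262]
```

View pics/fit1.png

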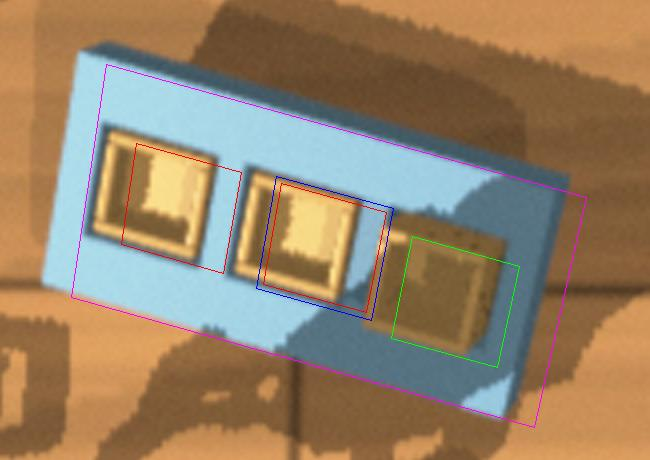

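```bash
python3 - <<'E'
s=open("fit.py").read()
s=s.replace('s=least_squares(res','''f=lambda d,y:.0206*np.array([0,0,1])+d*n+y*uy
def sq(d,y,hw):return np.array([f(d,y)+a*hw*ux+bb*hw*uy for a,bb in((1,1),(1,-1),(-1,-1),(-1,1))])
mod=np.vstack([sq(.03,.072,.026),sq(.03,0,.026),corners()[[7,5,4]]])
obs=np.array([(107,127),(217,158),(200,265),(91,234),(249,168),(359,200),(342,303),(233,272),(80,53),(42,287),(505,418)],float)/4+[62.5,150]-.5
mod=np.vstack([sq(.03,.072,.026),sq(.03,0,.026),corners()[[7,5,4]]])
obs=obs
def res(x): return (proj(place(x,mod))-obs).ravel()
s=least_squares(res''').replace("diff_step=1e-4","")
# corners idx: 4:(-,-),5:(-,+),6:(+,-),7:(+,+)
s+='''
print(np.round(res(x).reshape(-1,2),1).tolist())
'''
open("fit.py","w").write(s)
E
python3 fit.py
```

```text
[0.57591288 0.24719036] -15.187832417435022 rms px 0.6710913917708416
plane resid med -0.0004343891809014222
case base [0.55506957 0.17824279 0.02623816] rim [0.53988616 0.18236457 0.06946402] n [-0.33007412  0.08960389  0.93969262]
[[0.5, 1.1], [-1.0, 0.7], [-1.1, -1.0], [0.5, -0.5], [1.0, 1.0], [-0.3, 0.4], [-1.0, -0.4], [0.5, 0.1], [-0.3, -0.2], [0.5, -0.4], [0.2, -0.4]]
```

View pics/fit1.png

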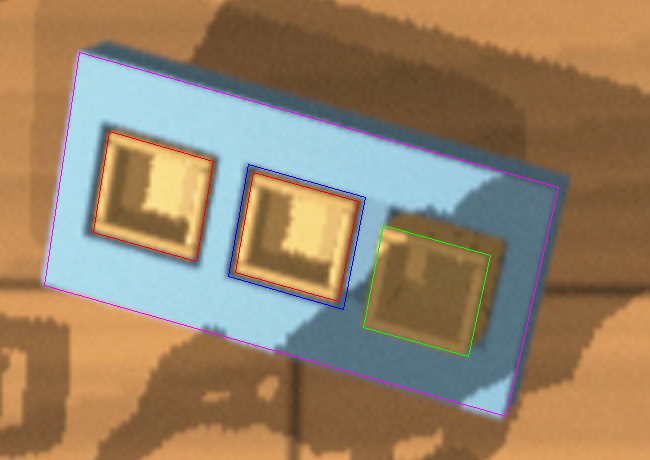

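```bash
cat > plan.py <<'E'
from h import *
from station import arm
from scipy.spatial.transform import Rotation as Ro
t=np.radians(20);a=np.radians(-15.19)
R0=Ro.from_euler("z",a).as_matrix()
n=R0@[-np.sin(t),0,np.cos(t)];ux=R0@[np.cos(t),0,np.sin(t)];uy=R0@[0,1,0]
base=np.array([.55507,.17824,.02624]); face=base+.024*n
RT=np.c_[ux,-n,uy]               # tilted grasp orientation
RU=np.c_[R0@[1,0,0],[0,0,-1],R0@[0,1,0]]  # upright
def delta(R,p):
    s=arm.sense();Rc=Ro.from_euler("xyz",s["ee_rot"]).as_matrix()
    print("t",round(s["time_s"],2),"pos",s["tool_pos"].round(4),"F",s["contact_force"].round(2),"w",round(s["gripper_width"],4),"q",s["joint_positions"].round(2))
    print(" turn deg",np.degrees(Ro.from_matrix(Rc.T@R).as_rotvec()).round(2),"shift now mm",(1e3*Rc.T@(p-s["tool_pos"])).round(1),"shift after turn",(1e3*R.T@(p-s["tool_pos"])).round(1))
E
python3 - <<'E'
from plan import *
delta(RT,face+.1*n)
# cross check with scene camera
c=camera_params("scene");K=c["camera_matrix"];T=c["cam_to_world"];P=np.load("scenep0.npy")
def proj(p):
    q=(p-T[:3,3])@T[:3,:3]; return np.stack([K[0,2]+K[0,0]*q[:,0]/-q[:,2],K[1,2]-K[1,1]*q[:,1]/-q[:,2]],-1)
big=cv2.resize(P[190:290,325:460,::-1],None,fx=5,fy=5,interpolation=cv2.INTER_CUBIC)
for d,y,hw,col in((.046,0,.026,(0,255,0)),(.024,.072,.026,(0,0,255)),(.024,.144,.026,(0,0,255))):
    q=np.array([base+d*n+y*uy+i*hw*ux+j*hw*uy for i,j in((-1,-1),(-1,1),(1,1),(1,-1))])
    cv2.polylines(big,[np.round((proj(q)-[325,190]+.5)*5).astype(int)],True,col,1)
cv2.imwrite("pics/fit2.png",big)
E
```

```text
t 0.1 pos [0.2658 0.565  0.1928] F [-0.1  -0.57 -0.64] w 0.0854 q [ 1.11  0.42  1.63  0.    1.09 -0.02]
 turn deg [-13.9   79.13 -16.7 ] shift now mm [-234.2   50.4 -384.6] shift after turn [ 300.6  162.7 -297.5]
```

View pics/fit2.png

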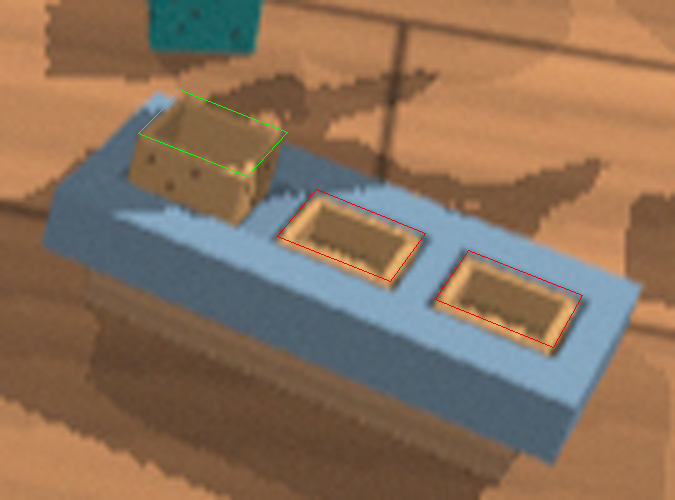

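Emit:
{"op": "carry_out", "data": {"moves": [[0,7,0,-21,4,-35,0],[0,0,0,-21,4,-35,0]], "newtons": 20}}

```text
time_s: 0.27
tool_pos: [0.3073, 0.4959, 0.1851]
ee_rot: [-1.571, -0.001, 1.006]
contact_force: [1.2, -0.6, -0.3]
gripper_width: 0.0855
```

```bash
python3 - <<'E'
from plan import *
delta(RU,face+.1*n)
E
```

```text
t 0.27 pos [0.3073 0.4959 0.1851] F [ 1.22 -0.56 -0.35] w 0.0855 q [ 1.    0.37  1.73 -0.    1.04 -0.01]
 turn deg [-3.000e-02  7.284e+01  5.000e-02] shift now mm [-148.3   42.3 -338.8] shift after turn [ 280.    42.4 -241.6]
```

Emit:
{"op": "carry_out", "data": {"moves": [[0,0,0,-16,0,-37,0],[0,0,0,-16,0,-37,0],[0,0,0,-16,0,-37,0],[0,0,0,-16,0,-37,0],[0,0,0,-16,0,-37,0],[0,0,0,-16,0,-37,0],[0,0,0,-16,0,-37,0],[0,0,0,-16,0,-37,0]]}}

```text
time_s: 0.93
tool_pos: [0.4901, 0.2272, 0.1854]
ee_rot: [-1.571, 0.0, 1.009]
contact_force: [-1.0, 0.2, 0.3]
gripper_width: 0.0855
```

Emit:
{"op": "carry_out", "data": {"moves": [[0,7,0,0,0,0,0],[0,7,0,0,0,0,0],[0,7,0,0,0,0,0],[0,7,0,0,0,0,0],[0,7,0,0,0,0,0],[0,7,0,0,0,0,0],[0,7,0,0,0,0,0],[0,7,0,0,0,0,0]]}}

```text
time_s: 1.6
tool_pos: [0.4892, 0.229, 0.1852]
ee_rot: [-1.571, 0.001, 0.025]
contact_force: [-0.3, 0.4, 0.1]
gripper_width: 0.0853
```

```bash
python3 - <<'E'
from plan import *
delta(RU,face+.1*n)
delta(RT,face+.1*n)
E
```

```text
t 1.6 pos [0.4892 0.229  0.1852] F [-0.33  0.39  0.1 ] w 0.0853 q [0.42 0.31 1.82 0.   1.01 0.39]
 turn deg [ 0.02 16.64 -0.04] shift now mm [ 23.9  42.4 -40.3] shift after turn [ 34.4  42.4 -31.7]
t 1.6 pos [0.4892 0.229  0.1852] F [-0.33  0.39  0.1 ] w 0.0853 q [0.42 0.31 1.82 0.   1.01 0.39]
 turn deg [ -2.88  16.48 -19.9 ] shift now mm [ 23.9  42.4 -40.3] shift after turn [ 17.9  51.6 -31.7]
```

Emit:
{"op": "carry_out", "data": {"moves": [[0,5.6,0,0,0,0,0],[0,5.6,0,0,0,0,0],[0,5.4,0,0,0,0,0],[0,0,-6.6,0,0,0,0],[0,0,-6.7,0,0,0,0],[0,0,-6.7,0,0,0,0],[0,0,0,18,15,-32,0],[0,0,0,0,30,0,0]]}}

```text
time_s: 2.27
tool_pos: [0.5114, 0.1916, 0.1516]
ee_rot: [-1.569, -0.349, -0.252]
contact_force: [0.9, 0.2, 0.1]
gripper_width: 0.0854
```

Emit:
{"op": "carry_out", "data": {"moves": [[0,0,0,0,0,0,0]]}}

```text
time_s: 2.35
tool_pos: [0.5102, 0.189, 0.1457]
ee_rot: [-1.575, -0.341, -0.256]
contact_force: [-0.8, -0.6, 0.1]
gripper_width: 0.0853
```

```bash
python3 - <<'E'
from plan import *
from station import snapshot
delta(RT,face+.003*n)
s=arm.sense();p=s["tool_pos"];R=Ro.from_euler("xyz",s["ee_rot"]).as_matrix()
for nm in("scene","top"):
    P,d=snapshot(nm);np.save(nm+"1.npy",d);np.save(nm+"p1.npy",P)
    c=camera_params(nm);K=c["camera_matrix"];T=c["cam_to_world"]
    def proj(p):
        q=(p-T[:3,3])@T[:3,:3]; return np.array([K[0,2]+K[0,0]*q[0]/-q[2],K[1,2]-K[1,1]*q[1]/-q[2]])
    uv=proj(p);o=np.round(uv-[65,50]).astype(int);
    big=cv2.resize(P[o[1]:o[1]+100,o[0]:o[0]+130,::-1],None,fx=5,fy=5,interpolation=cv2.INTER_CUBIC)
    def mk(pt,col):
        a=np.round((proj(pt)-o+.5)*5).astype(int);cv2.circle(big,tuple(int(i) for i in a),4,col,1)
    mk(p,(0,0,255))
    for sx in(-1,1):
        for sz in(-1,1):
            mk(p-.013*R[:,1]+sx*.0427*R[:,0]+sz*.011*R[:,2],(0,255,0)); mk(p-.013*R[:,1]+sx*.057*R[:,0]+sz*.011*R[:,2],(255,0,255))
    cv2.imwrite(f"pics/hover_{nm}.png",big)
E
```

```text
t 2.35 pos [0.5102 0.189  0.1457] F [-0.78 -0.61  0.09] w 0.0853 q [ 0.47  0.28  2.04 -0.41  0.6   1.05]
 turn deg [ 0.08  0.49 -0.45] shift now mm [  3.3 101.    1.5] shift after turn [  2.5 101.    1.3]
```

View pics/hover_scene.png

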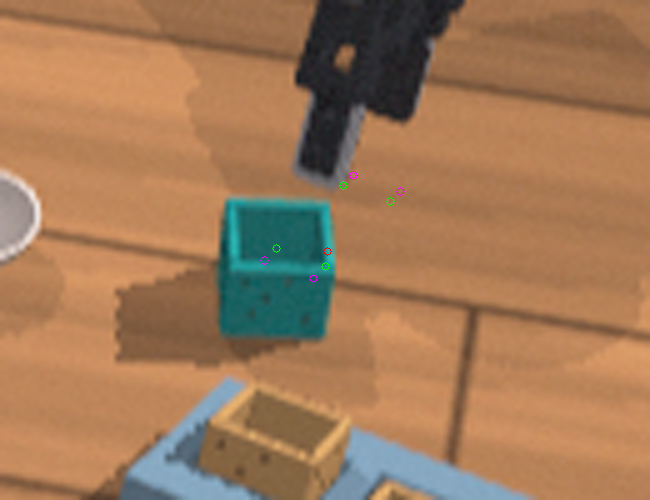

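View pics/hover_top.png

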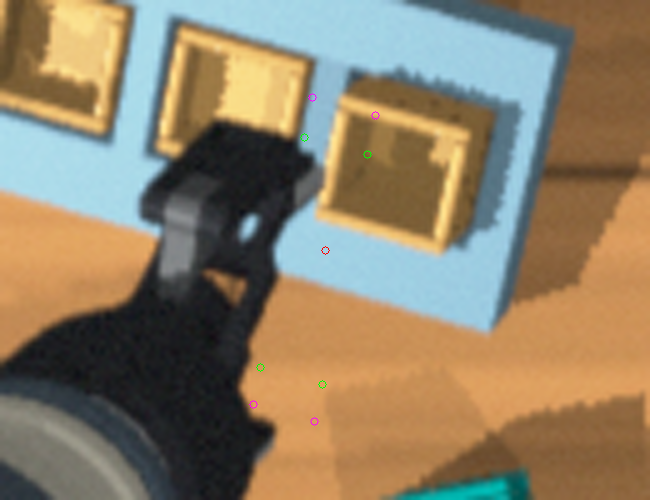

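```bash
python3 - <<'E'
from h import *
for nm in("scene","top"): cv2.imwrite(f"pics/full1_{nm}.png",np.load(nm+"p1.npy")[:,:,::-1])
E
```

```text
(no output)
```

View pics/full1_scene.png

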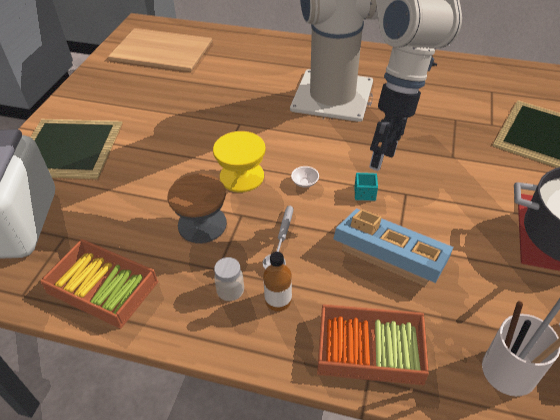

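View pics/full1_top.png

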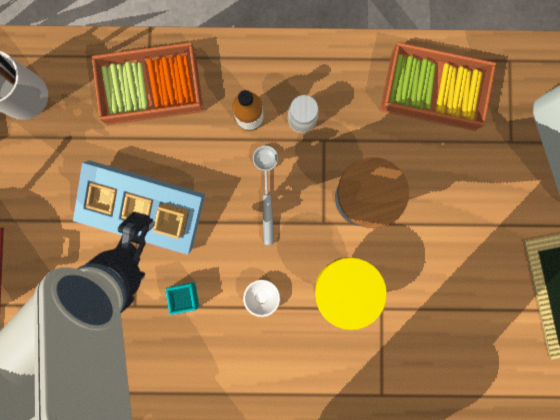

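```bash
python3 - <<'E'
from plan import *
s=arm.sense();p=s["tool_pos"];R=Ro.from_euler("xyz",s["ee_rot"]).as_matrix()
for nm in("scene","top"):
    W=cloud(nm,np.load(nm+"1.npy"));L=(W-p)@R*1e3
    W0=cloud(nm,np.load(nm+"0.npy"))
    ok=(np.linalg.norm(L,axis=-1)<160)&(W[...,2]>.09)&(W[...,2]-W0[...,2]>.015)
    q=L[ok]; print(nm,len(q))
    for lo in range(-150,40,15):
        r=q[(q[:,1]>=lo)&(q[:,1]<lo+15)]
        if len(r)>2: print(lo,len(r),"x",np.percentile(r[:,0],[2,50,98]).round(),"z",np.percentile(r[:,2],[2,50,98]).round())
E
```

```text
scene 1126
-150 208 x [-30.  36.  69.] z [-17.   9.  19.]
-135 205 x [-66.  59.  70.] z [-11.   9.  19.]
-120 155 x [-64.  39.  72.] z [-12.  10.  16.]
-105 171 x [-70.  61.  75.] z [-12.   6.  13.]
-90 90 x [-52.  48.  58.] z [-10.   4.  11.]
-75 131 x [-47.  47.  57.] z [-11.   2.  10.]
-60 119 x [-48.  45.  55.] z [-11.   0.  10.]
top 974
-150 230 x [-64.  41.  69.] z [-19.  -8.   9.]
-135 213 x [-69.  35.  71.] z [-19. -12.  17.]
-120 253 x [-70.  41.  73.] z [-17.  -9.  12.]
-105 108 x [-70.  54.  74.] z [-14. -11.   9.]
-90 15 x [42. 47. 56.] z [-11. -11.  -6.]
-75 49 x [-50.  48.  55.] z [-12. -10.  -6.]
-60 27 x [-47. -43.  52.] z [-12.  -8.  -2.]
```

```bash
cat > tip.py <<'E'
from plan import *
from station import snapshot
def tip():
  for nm in("scene","top"):
    s=arm.sense();p=s["tool_pos"];R=Ro.from_euler("xyz",s["ee_rot"]).as_matrix()
    P,d=snapshot(nm);W=cloud(nm,d);L=(W-p)@R*1e3
    W0=cloud(nm,np.load(nm+"0.npy"))
    ok=(abs(L[...,0])<90)&(abs(L[...,2])<30)&(L[...,1]>-110)&(L[...,1]<40)&(np.linalg.norm(W-W0,axis=-1)>.02)&((P.max(-1)<130))
    q=L[ok]; print(nm,len(q),p.round(4))
    for sg in(-1,1):
        r=q[q[:,0]*sg>20]
        if len(r)>10: print(sg,"ymax",np.percentile(r[:,1],[90,97,99,100]).round(1),"x",np.percentile(r[:,0],[2,50,98]).round(),"z",np.percentile(r[:,2],[2,50,98]).round())
E
python3 -c "
from tip import *
tip()"
```

```text
scene 517 [0.5118 0.1894 0.1485]
-1 ymax [-54.  -51.1 -50.4 -49. ] x [-68. -43. -29.] z [-7.  5. 13.]
1 ymax [-58.8 -52.9 -50.9 -49.8] x [39. 56. 76.] z [-11.   2.  13.]
top 250 [0.5125 0.1897 0.1494]
-1 ymax [-55.6 -53.3 -51.5 -50.2] x [-72. -45. -41.] z [-13. -11.  -4.]
1 ymax [-66.3 -59.7 -58.5 -52. ] x [41. 55. 74.] z [-13.  -8.   9.]
```

Emit:
{"op": "carry_out", "data": {"moves": [[0,0,0,0,0,0,1],[0,0,0,0,0,0,1],[0,0,0,0,0,0,1],[0,0,0,0,0,0,1],[0,0,0,0,0,0,1],[0,0,0,0,0,0,1],[0,0,0,0,0,0,1],[0,0,0,0,0,0,1]]}}

```text
time_s: 3.22
tool_pos: [0.5124, 0.1898, 0.1493]
ee_rot: [-1.571, -0.346, -0.258]
contact_force: [0.3, 0.4, -0.6]
gripper_width: -0.0003
```

```bash
python3 - <<'E'
from tip import *
delta(RT,face+.003*n)
for nm in("scene","top"):
    s=arm.sense();p=s["tool_pos"];R=Ro.from_euler("xyz",s["ee_rot"]).as_matrix()
    P,d=snapshot(nm);L=(cloud(nm,d)-p)@R*1e3
    W0=cloud(nm,np.load(nm+"0.npy"))
    ok=(abs(L[...,0])<60)&(abs(L[...,2])<30)&(L[...,1]>-110)&(L[...,1]<40)&(np.linalg.norm(cloud(nm,d)-W0,axis=-1)>.02)&(P.max(-1)<130)
    q=L[ok];print(nm,len(q),np.percentile(q[:,1],[50,90,97,99,100]).round(1))
    c=camera_params(nm);K=c["camera_matrix"];T=c["cam_to_world"]
    q=(p-T[:3,3])@T[:3,:3]; uv=np.array([K[0,2]+K[0,0]*q[0]/-q[2],K[1,2]-K[1,1]*q[1]/-q[2]])
    o=np.round(uv-[60,60]).astype(int);big=cv2.resize(P[o[1]:o[1]+100,o[0]:o[0]+100,::-1],None,fx=5,fy=5,interpolation=cv2.INTER_CUBIC)
    a=((uv-o+.5)*5).astype(int);cv2.circle(big,(int(a[0]),int(a[1])),5,(0,0,255),1)
    cv2.imwrite(f"pics/shut_{nm}.png",big)
E
```

```text
t 3.22 pos [0.5124 0.1898 0.1493] F [ 0.3   0.41 -0.62] w -0.0003 q [ 0.47  0.28  2.04 -0.41  0.6   1.05]
 turn deg [-0.1   0.36 -0.2 ] shift now mm [ -0.2 103.7  -0.2] shift after turn [ -0.6 103.7  -0. ]
scene 409 [-84.2 -48.  -41.9 -38.6 -36.8]
top 292 [-91.1 -53.5 -46.8 -43.1 -37.4]
```

View pics/shut_scene.png

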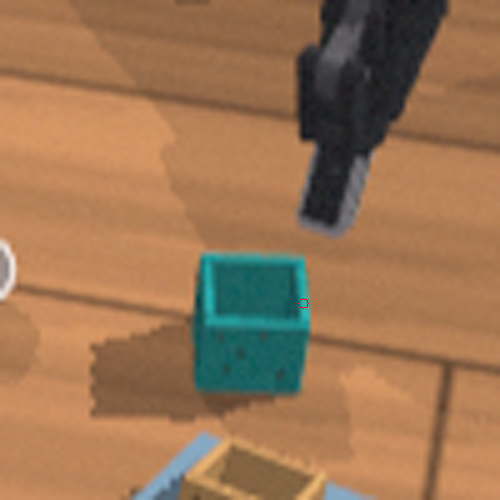

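Emit:
{"op": "carry_out", "data": {"moves": [[0,0,0,0,0,0,0],[0,0,0,0,0,0,0],[0,0,0,0,0,0,0],[0,0,0,0,0,0,0],[0,0,0,0,25,0,0],[0,0,0,0,25,0,0],[0,0,0,0,25,0,0],[0,0,0,0,0,0,0]]}}

```text
time_s: 3.98
tool_pos: [0.5357, 0.182, 0.075]
ee_rot: [-1.575, -0.341, -0.258]
contact_force: [-0.6, 0.8, 0.3]
gripper_width: 0.0851
```

Emit:
{"op": "carry_out", "data": {"moves": [[0,0,0,0,0,0,0],[0,0,0,0,0,0,0]]}}

```text
time_s: 4.15
tool_pos: [0.5371, 0.1834, 0.0794]
ee_rot: [-1.571, -0.346, -0.259]
contact_force: [-0.2, 0.3, -0.3]
gripper_width: 0.0854
```

```bash
cat > look.py <<'E'
from tip import *
def look(tag,off=.037,half=50):
  for nm in("scene","top"):
    s=arm.sense();p0=s["tool_pos"];R=Ro.from_euler("xyz",s["ee_rot"]).as_matrix();p=p0-off*R[:,1]
    P,d=snapshot(nm);np.save(f"{nm}_{tag}.npy",d);np.save(f"{nm}p_{tag}.npy",P)
    c=camera_params(nm);K=c["camera_matrix"];T=c["cam_to_world"]
    def proj(p):
        q=(p-T[:3,3])@T[:3,:3]; return np.array([K[0,2]+K[0,0]*q[0]/-q[2],K[1,2]-K[1,1]*q[1]/-q[2]])
    o=np.round(proj(p)-half).astype(int);o=np.maximum(o,0);f=600//(2*half)
    big=cv2.resize(P[o[1]:o[1]+2*half,o[0]:o[0]+2*half,::-1],None,fx=f,fy=f,interpolation=cv2.INTER_CUBIC)
    w=s["gripper_width"]; back=.013*(w/.085)**2
    def line(pts,col): cv2.polylines(big,[np.array([np.round((proj(x)-o+.5)*f) for x in pts]).astype(int)],True,col,1)
    for sx in(-1,1):
        e=p-back*R[:,1]
        line([e+sx*w/2*R[:,0]+.011*R[:,2],e+sx*w/2*R[:,0]-.011*R[:,2],e+sx*(w/2+.0145)*R[:,0]-.011*R[:,2],e+sx*(w/2+.0145)*R[:,0]+.011*R[:,2]],(255,0,255))
    cv2.imwrite(f"pics/{tag}_{nm}.png",big)
E
python3 - <<'E'
from look import *
delta(RT,face-.034*n)
look("d1")
E
```

```text
t 4.15 pos [0.5371 0.1834 0.0794] F [-0.16  0.31 -0.29] w 0.0854 q [ 0.44  0.43  2.04 -0.51  0.46  1.14]
 turn deg [-0.1   0.35 -0.19] shift now mm [-0.3 66.3 -0.4] shift after turn [-0.6 66.3 -0.3]
```

View pics/d1_scene.png

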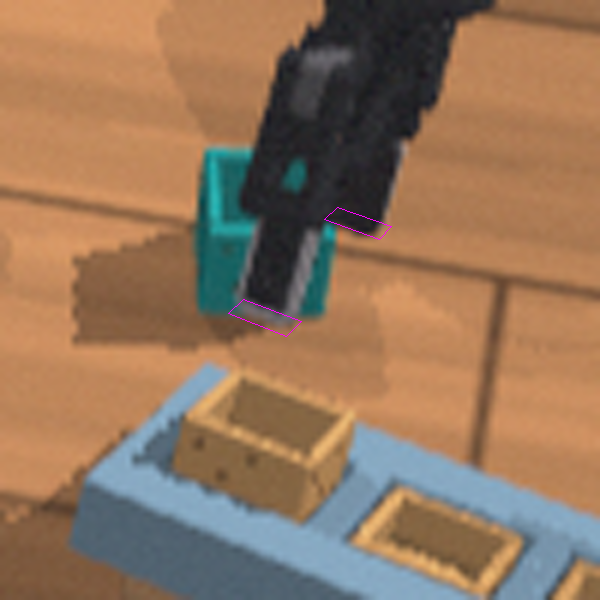

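View pics/d1_top.png

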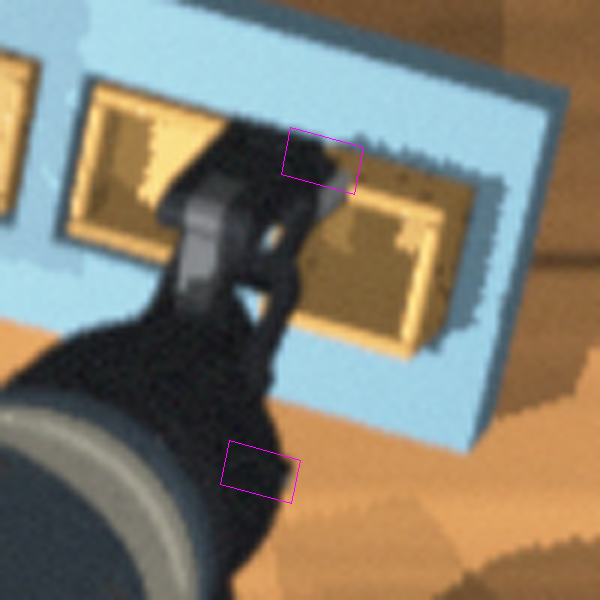

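Emit:
{"op": "carry_out", "data": {"moves": [[0,0,0,0,15,0,0],[0,0,0,0,15,0,0],[0,0,0,0,10,0,0],[0,0,0,0,5,0,0],[0,0,0,0,3,0,0],[0,0,0,0,2,0,0],[0,0,0,0,0,0,0],[0,0,0,0,0,0,0]]}}

```text
time_s: 4.92
tool_pos: [0.5535, 0.179, 0.032]
ee_rot: [-1.571, -0.346, -0.259]
contact_force: [-0.5, -0.3, -0.2]
gripper_width: 0.0852
```

```bash
python3 - <<'E'
from look import *
delta(RT,face-.034*n)
look("d2")
E
```

```text
t 4.92 pos [0.5535 0.179  0.032 ] F [-0.49 -0.28 -0.19] w 0.0852 q [ 0.42  0.53  2.02 -0.62  0.38  1.23]
 turn deg [-0.11  0.36 -0.18] shift now mm [-0.3 16.  -0.4] shift after turn [-0.3 16.  -0.4]
```

View pics/d2_scene.png

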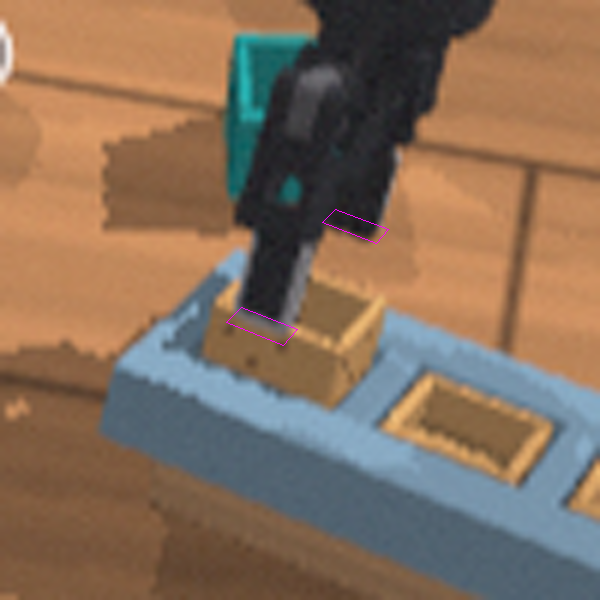

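View pics/d2_top.png

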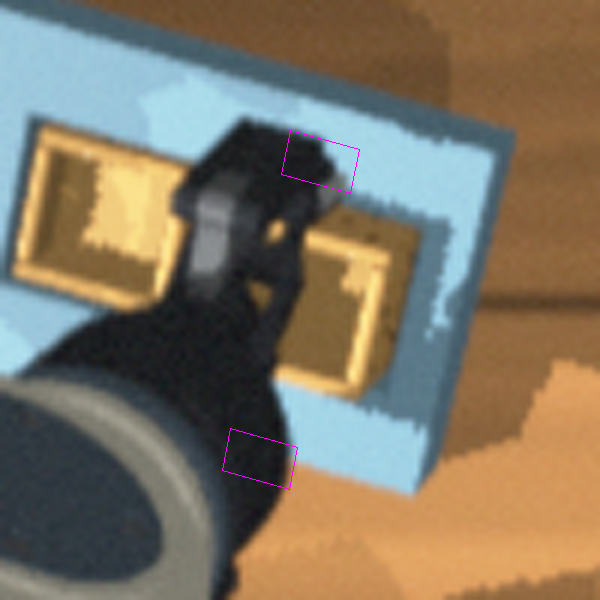

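Emit:
{"op": "carry_out", "data": {"moves": [[0,0,0,0,5,0,0],[0,0,0,0,4,0,0],[0,0,0,0,3,0,0],[0,0,0,0,2,0,0],[0,0,0,0,1,0,0],[0,0,0,0,0,0,0],[0,0,0,0,0,0,0]]}}

```text
time_s: 5.6
tool_pos: [0.5582, 0.1776, 0.0174]
ee_rot: [-1.571, -0.345, -0.258]
contact_force: [1.2, 1.3, 0.5]
gripper_width: 0.0855
```

```bash
python3 - <<'E'
from look import *
delta(RT,face-.034*n)
look("d3")
E
```

```text
t 5.6 pos [0.5582 0.1776 0.0174] F [1.17 1.25 0.48] w 0.0855 q [ 0.41  0.56  2.02 -0.65  0.35  1.26]
 turn deg [-0.09  0.36 -0.21] shift now mm [ 0.   0.6 -0.2] shift after turn [ 0.   0.6 -0.2]
```

View pics/d3_scene.png

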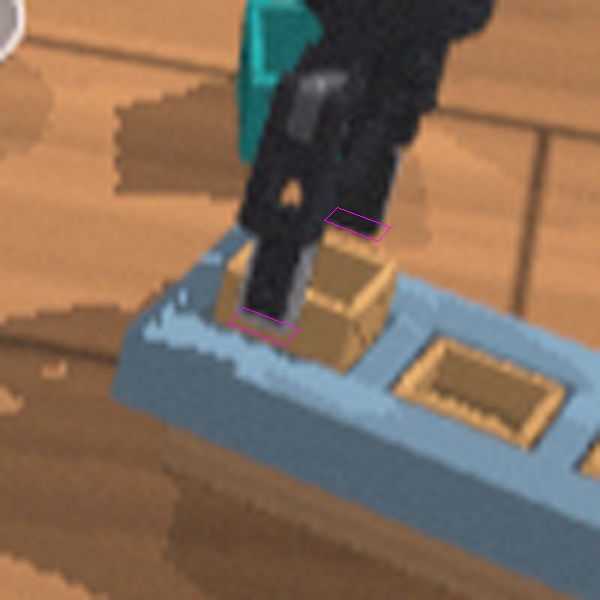

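View pics/d3_top.png

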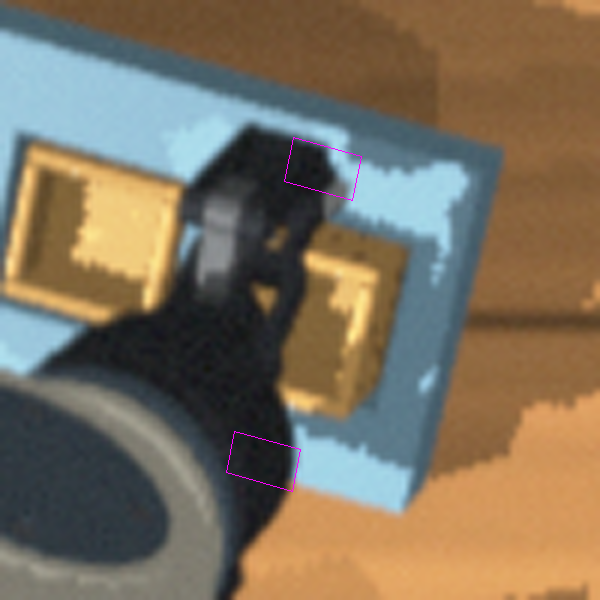

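Emit:
{"op": "carry_out", "data": {"moves": [[0,0,0,0,0,0,0.25],[0,0,0,0,0,0,0.3],[0,0,0,0,0,0,0.33],[0,0,0,0,0,0,0.35]], "newtons": 20}}

```text
time_s: 6.03
tool_pos: [0.5583, 0.1776, 0.0176]
ee_rot: [-1.571, -0.346, -0.258]
contact_force: [-0.1, 0.3, 0.3]
gripper_width: 0.0554
```

```bash
python3 - <<'E'
from look import *
delta(RT,face-.034*n)
look("d4")
E
```

```text
t 6.03 pos [0.5583 0.1776 0.0176] F [-0.12  0.33  0.32] w 0.0554 q [ 0.41  0.56  2.02 -0.65  0.35  1.26]
 turn deg [-0.1   0.36 -0.2 ] shift now mm [-0.1  0.8 -0.3] shift after turn [-0.1  0.8 -0.3]
```

View pics/d4_scene.png

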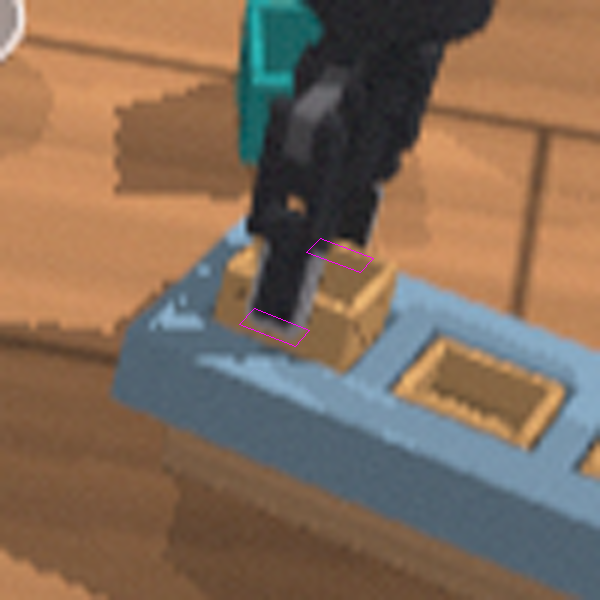

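View pics/d4_top.png

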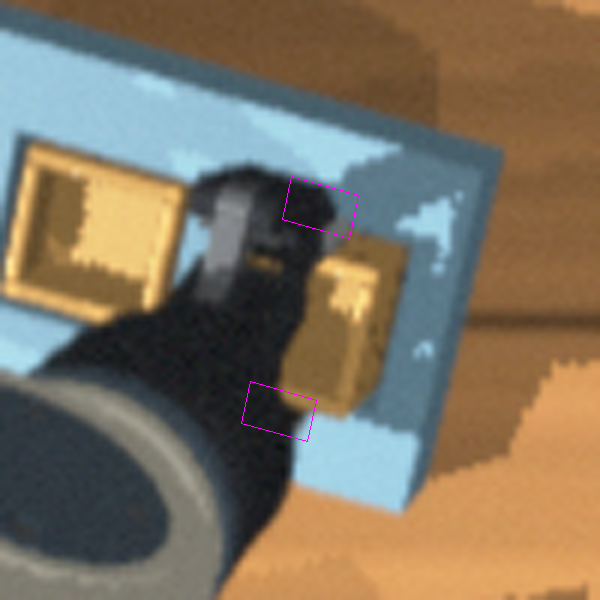

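Emit:
{"op": "carry_out", "data": {"moves": [[0,0,0,0,0,0,0.38],[0,0,0,0,0,0,0.42],[0,0,0,0,0,0,0.46],[0,0,0,0,0,0,0.5],[0,0,0,0,0,0,0.5],[0,0,0,0,0,0,0.5]], "newtons": 20}}

```text
time_s: 6.63
tool_pos: [0.5581, 0.1776, 0.0175]
ee_rot: [-1.572, -0.345, -0.258]
contact_force: [-3.1, 0.5, 3.0]
gripper_width: 0.0514
```

Emit:
{"op": "carry_out", "data": {"moves": [[0,0,0,0,-2,0,0.5],[0,0,0,0,-4,0,0.5],[0,0,0,0,-4,0,0.5],[0,0,0,0,-5,0,0.5]]}}

```text
time_s: 6.97
tool_pos: [0.5533, 0.179, 0.0319]
ee_rot: [-1.571, -0.345, -0.258]
contact_force: [0.3, -0.4, -0.4]
gripper_width: 0.0515
```

```bash
python3 - <<'E'
from look import *
delta(RT,face-.034*n)
look("d5")
E
```

```text
t 6.97 pos [0.5533 0.179  0.0319] F [ 0.29 -0.37 -0.4 ] w 0.0515 q [ 0.42  0.53  2.02 -0.62  0.38  1.23]
 turn deg [-0.1   0.36 -0.21] shift now mm [-0.1 16.  -0.2] shift after turn [-0.1 16.  -0.2]
```

View pics/d5_scene.png

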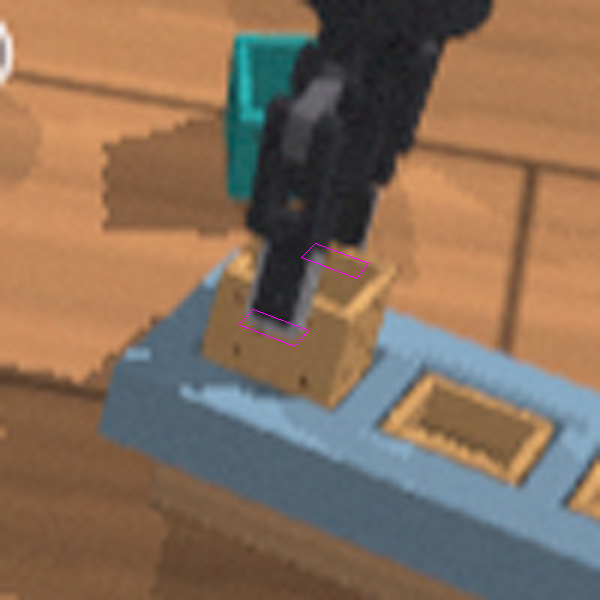

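Emit:
{"op": "carry_out", "data": {"moves": [[0,0,0,0,-8,0,0.5],[0,0,0,0,-15,0,0.5],[0,0,0,0,-20,0,0.5],[0,0,0,0,-25,0,0.5],[0,0,0,0,-25,0,0.5],[0,0,0,0,-20,0,0.5],[0,0,0,0,-15,0,0.5],[0,0,0,0,-7,0,0.5]]}}

```text
time_s: 7.73
tool_pos: [0.5093, 0.1913, 0.1611]
ee_rot: [-1.569, -0.348, -0.259]
contact_force: [0.3, -0.6, -0.9]
gripper_width: 0.051
```

Emit:
{"op": "carry_out", "data": {"moves": [[0,0,4,0,0,0,0.5],[0,0,4,0,0,0,0.5],[0,0,4,0,0,0,0.5],[0,0,4,0,0,0,0.5],[0,0,3.7,0,0,0,0.5],[0,0,0,0,0,0,0.5],[0,0,0,0,0,0,0.5]]}}

```text
time_s: 8.32
tool_pos: [0.5095, 0.1901, 0.158]
ee_rot: [-1.572, -0.003, -0.26]
contact_force: [0.4, 0.0, -0.6]
gripper_width: 0.0514
```

```bash
python3 - <<'E'
from plan import *
delta(RU,np.array([.598,-.196,.16]))
# disc refine from top0: contour of wooden disc by height, edges
W=cloud("top",np.load("top0.npy"))
m=np.zeros(W.shape[:2],bool);m[140:245,325:420]=1
m&=(W[...,2]>.1)
p=W[m];print(len(p),np.median(p,0), (np.percentile(p,1,0)+np.percentile(p,99,0))/2)
(c,r)=cv2.minEnclosingCircle(p[:,:2].astype(np.float32));print(c,r)
print("area r",np.sqrt(m.sum()/np.pi)*0.9061/502.86)
W=cloud("scene",np.load("scene0.npy"));m=np.zeros(W.shape[:2],bool);m[172:218,165:228]=1
m&=(W[...,2]>.098)&(W[...,2]<.116)&(W[...,0]>.52);p=W[m];print(len(p),p.mean(0),(np.percentile(p,1,0)+np.percentile(p,99,0))/2)
E
```

```text
t 8.32 pos [0.5095 0.1901 0.158 ] F [ 0.42  0.01 -0.59] w 0.0514 q [ 0.34  0.35  1.84 -0.    0.95  0.6 ]
 turn deg [0.06 0.29 0.14] shift now mm [ 184.8   -1.1 -350.4] shift after turn [ 186.6   -2.  -349.4]
3969 [ 0.59652563 -0.19493593  0.10799   ] [ 0.59696985 -0.19496518  0.10788625]
(0.5969280004501343, -0.19535104930400848) 0.0652959793806076
area r 0.06404638954006121
1965 [ 0.6044663  -0.19374298  0.10612117] [ 0.601201   -0.19474368  0.10459462]
```

Emit:
{"op": "carry_out", "data": {"moves": [[0,0,0,8,0,-15,0.5],[0,0,0,14,0,-27,0.5],[0,0,0,18,0,-34,0.5],[0,0,0,18,0,-34,0.5],[0,0,0,18,0,-34,0.5],[0,0,0,18,0,-34,0.5],[0,0,0,18,0,-34,0.5],[0,0,0,18,0,-34,0.5]]}}

```text
time_s: 8.98
tool_pos: [0.5709, -0.0816, 0.1586]
ee_rot: [-1.572, -0.002, -0.258]
contact_force: [1.1, -0.2, -1.0]
gripper_width: 0.0518
```

Emit:
{"op": "carry_out", "data": {"moves": [[0,0.3,0,18,0,-34,0.5],[0,0,0,18,0,-34,0.5],[0,0,0,14,0,-25,0.5],[0,0,0,6,0,-12,0.5],[0,0,0,0,0,0,0.5],[0,0,0,0,0,0,0.5]]}}

```text
time_s: 9.48
tool_pos: [0.5979, -0.1956, 0.1586]
ee_rot: [-1.571, -0.001, -0.265]
contact_force: [-0.0, 0.4, -0.5]
gripper_width: 0.0512
```

```bash
python3 - <<'E'
from look import *
delta(RU,np.array([.598,-.196,.098]))
look("e1",.0092,60)
for nm in("scene","top"): cv2.imwrite(f"pics/e1f_{nm}.png",np.load(f"{nm}p_e1.npy")[:,:,::-1])
E
```

```text
t 9.48 pos [ 0.5979 -0.1956  0.1586] F [-0.02  0.36 -0.46] w 0.0512 q [-0.33  0.47  1.65 -0.    1.03 -0.07]
 turn deg [0.03 0.03 0.04] shift now mm [ 0.2 60.6 -0.3] shift after turn [ 0.2 60.6 -0.4]
```

View pics/e1_scene.png

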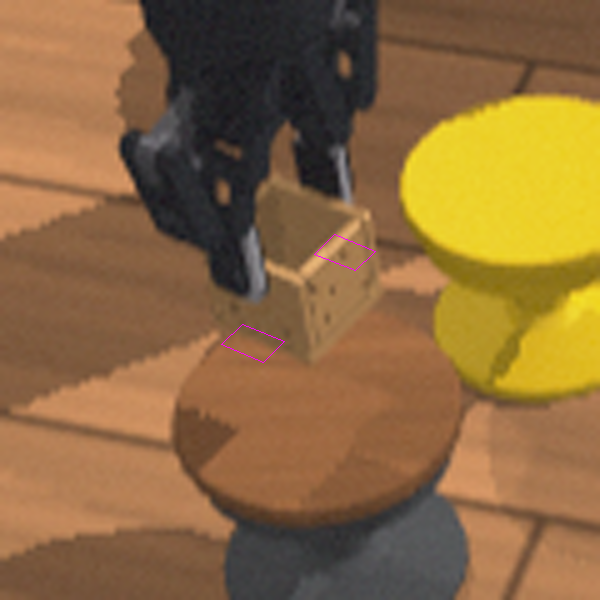

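View pics/e1f_top.png

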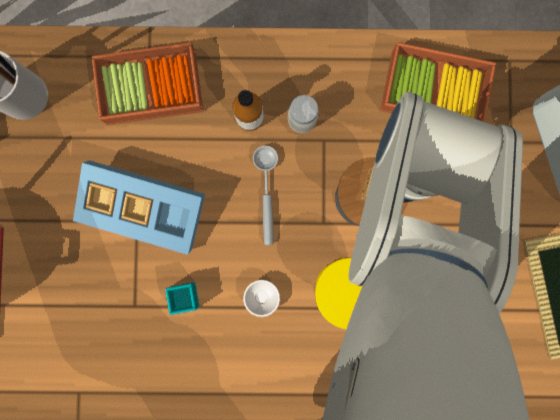

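```bash
cat > wire.py <<'E'
from look import *
def wire(tag,out,base,R3,half=50,nm="scene",ctr=None,disc=None):
    P=np.load(f"{nm}p_{tag}.npy");c=camera_params(nm);K=c["camera_matrix"];T=c["cam_to_world"]
    def proj(p):
        q=(p-T[:3,3])@T[:3,:3]; return np.array([K[0,2]+K[0,0]*q[0]/-q[2],K[1,2]-K[1,1]*q[1]/-q[2]])
    o=np.round(proj(base if ctr is None else ctr)-half).astype(int);f=600//(2*half)
    big=cv2.resize(P[o[1]:o[1]+2*half,o[0]:o[0]+2*half,::-1],None,fx=f,fy=f,interpolation=cv2.INTER_CUBIC)
    def line(pts,col): cv2.polylines(big,[np.array([np.round((proj(x)-o+.5)*f) for x in pts]).astype(int)],True,col,1)
    q=[(-1,-1),(-1,1),(1,1),(1,-1)]
    for z,col in((0,(255,0,255)),(.046,(0,255,0))): line([base+R3@np.array([.026*a,.026*b,z]) for a,b in q],col)
    for a,b in q: line([base+R3@np.array([.026*a,.026*b,0]),base+R3@np.array([.026*a,.026*b,.046])],(255,255,0))
    if disc is not None: line([np.array(disc)+.065*np.array([np.cos(t),np.sin(t),0]) for t in np.linspace(0,6.28,60)],(0,0,255))
    cv2.imwrite(out,big)
E
python3 - <<'E'
from wire import *
s=arm.sense();R=Ro.from_euler("xyz",s["ee_rot"]).as_matrix()
wire("e1","pics/w1.png",s["tool_pos"]-.0092*R[:,1],np.c_[R[:,0],R[:,2],-R[:,1]]@np.diag([1,1,1]),disc=(.598,-.1955,.107))
E
```

```text
(no output)
```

View pics/w1.png

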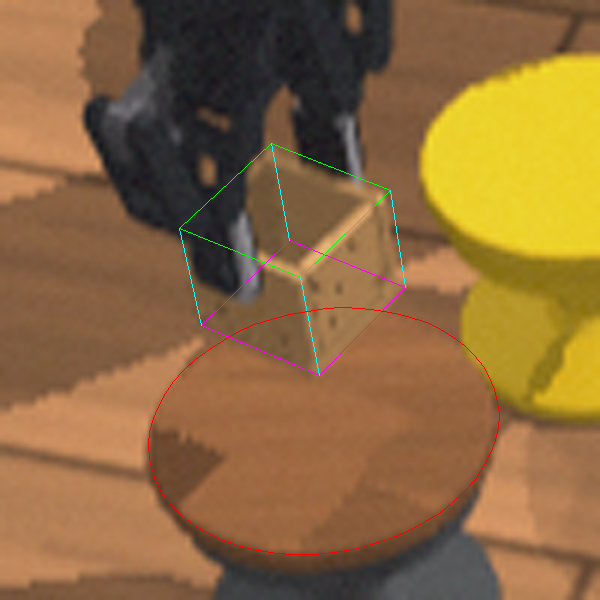

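```bash
cat > faces.py <<'E'
from wire import *
from scipy.optimize import least_squares
def fitface(tag,nm="scene"):
    s=arm.sense();R=Ro.from_euler("xyz",s["ee_rot"]).as_matrix();base=s["tool_pos"]-.0092*R[:,1]
    B=np.c_[R[:,0],R[:,2],-R[:,1]]
    P=np.load(f"{nm}p_{tag}.npy");h=cv2.cvtColor(P,cv2.COLOR_RGB2HSV)
    L=(cloud(nm,np.load(f"{nm}_{tag}.npy"))-base)@B*1e3
    for ax,name in((1,"+y face"),(0,"+x face")):
        o=1-ax
        m=(abs(L[...,ax]-26)<9)&(abs(L[...,o])<22)&(L[...,2]>4)&(L[...,2]<42)&(P[...,0]>90)
        q=L[m]
        for _ in range(4):
            A=np.c_[q[:,o],q[:,2]-23,np.ones(len(q))];c=np.linalg.lstsq(A,q[:,ax],rcond=None)[0];r=q[:,ax]-A@c;q=q[abs(r)<2.5*r.std()+.1]
        print(name,len(q),"centre offset",(c[2]-26).round(1),"slope along side deg",np.degrees(c[0]).round(1),"tilt deg (d%s/dz)"%"xy"[ax],np.degrees(c[1]).round(1),"sd",r.std().round(2))
E
python3 -c "
from faces import *
fitface('e1')"
python3 - <<'E'
import numpy as np,cv2
P=np.load('scenep_e1.npy')
import sys;sys.path.insert(0,'.')
from wire import *
s=arm.sense();R=Ro.from_euler("xyz",s["ee_rot"]).as_matrix()
B=np.c_[R[:,0],R[:,2],-R[:,1]]
b=s["tool_pos"]-.0092*R[:,1]
piv=b+B@np.array([0,0,.038])
for k,a in enumerate((6,10)):
    T=Ro.from_rotvec(np.radians(-a)*B[:,0]).as_matrix()
    wire("e1",f"pics/w2{k}.png",piv+T@(b-piv),T@B,half=30)
a=np.hstack([cv2.imread(f'pics/w2{k}.png')[:,100:500] for k in(0,1)]);cv2.imwrite('pics/w3.png',a)
E
```

```text
+y face 192 centre offset -0.7 slope along side deg 0.3 tilt deg (dy/dz) 0.3 sd 1.02
+x face 134 centre offset 1.8 slope along side deg 0.4 tilt deg (dx/dz) 0.2 sd 1.28
```

View pics/w3.png

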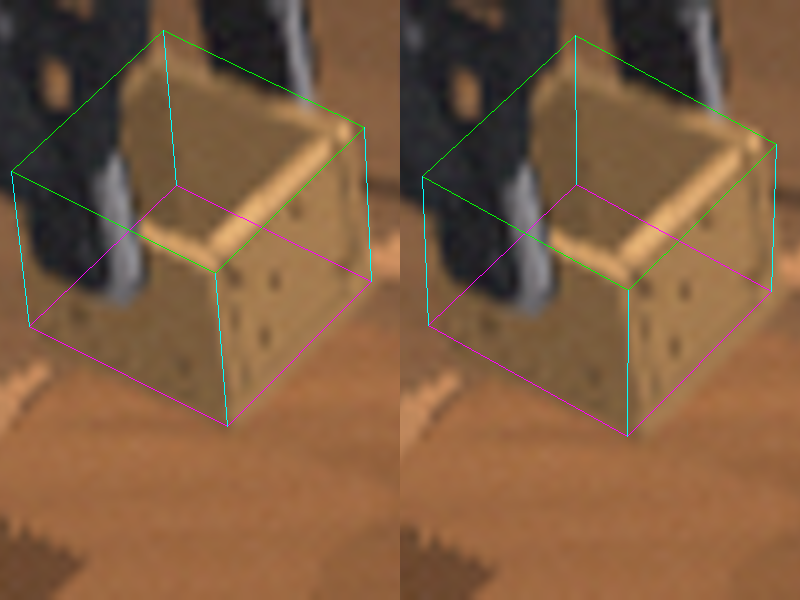

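```bash
python3 - <<'E'
from faces import *
s=arm.sense();R=Ro.from_euler("xyz",s["ee_rot"]).as_matrix();b=s["tool_pos"]-.0092*R[:,1]
B=np.c_[R[:,0],R[:,2],-R[:,1]]
wire("e1","pics/w4.png",b,B,half=30)
L=(cloud("scene",np.load("scene_e1.npy"))-b)@B*1e3
m=(abs(L[...,1]-26)<3)&(abs(L[...,0])<24)
print(np.percentile(L[m][:,2],[1,3,10,50,90,97,99]).round(1))
m=(abs(L[...,0]-27)<4)&(abs(L[...,1])<24)&(L[...,2]<30)
print(np.percentile(L[m][:,2],[1,3,10,50]).round(1))
print((L[...,2][(abs(L[...,0])<26)&(abs(L[...,1])<26)&(L[...,2]>41)&(L[...,2]<52)]).round(0)[:40])
E
```

```text
[-160.3 -158.6  -63.3   26.8  222.3  369.2  370.2]
[-161.8 -159.8 -157.7    2.1]
[49. 43. 42. 45. 44. 46. 49. 48. 49. 51. 44. 44. 45. 42. 43. 44. 46. 43.
 42. 45. 45. 45. 47. 50. 50. 45. 43. 44. 43. 43. 43. 42. 43. 43. 44. 45.
 45. 48. 47. 47.]
```

View pics/w4.png

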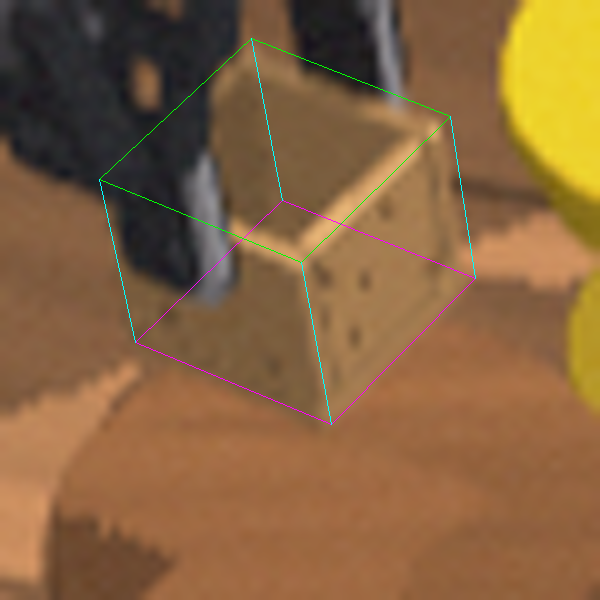

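Emit:
{"op": "carry_out", "data": {"moves": [[0,0,0,0,10,0,0.5],[0,0,0,0,15,0,0.5],[0,0,0,0,12,0,0.5],[0,0,0,0,8,0,0.5],[0,0,0,0,4,0,0.5],[0,0,0,0,2,0,0.5],[0,0,0,0,1,0,0.5],[0,0,0,0,0,0,0.5]]}}

```text
time_s: 10.25
tool_pos: [0.5991, -0.1964, 0.1072]
ee_rot: [-1.571, -0.002, -0.264]
contact_force: [1.7, -0.8, -1.2]
gripper_width: 0.0512
```

Emit:
{"op": "carry_out", "data": {"moves": [[0,0,0,0,0,0,0.5],[0,0,0,0,0,0,0.5]]}}

```text
time_s: 10.42
tool_pos: [0.5993, -0.1966, 0.1077]
ee_rot: [-1.571, -0.003, -0.264]
contact_force: [-0.2, -0.3, -0.8]
gripper_width: 0.0516
```

```bash
python3 - <<'E'
from faces import *
delta(RU,np.array([.598,-.196,.098]))
look("e2",.0092,60)
s=arm.sense();R=Ro.from_euler("xyz",s["ee_rot"]).as_matrix();b=s["tool_pos"]-.0092*R[:,1]
wire("e2","pics/w5.png",b,np.c_[R[:,0],R[:,2],-R[:,1]],half=50,disc=(.598,-.1955,.107))
fitface("e2")
E
```

```text
t 10.42 pos [ 0.5993 -0.1966  0.1077] F [-0.2  -0.29 -0.77] w 0.0516 q [-0.34  0.53  1.68 -0.    0.93 -0.07]
 turn deg [0.03 0.07 0.15] shift now mm [-1.4  9.7  0.2] shift after turn [-1.4  9.7  0.2]
+y face 178 centre offset 0.2 slope along side deg -0.1 tilt deg (dy/dz) 0.5 sd 1.16
+x face 115 centre offset 1.8 slope along side deg -0.1 tilt deg (dx/dz) -0.4 sd 1.24
```

View pics/w5.png

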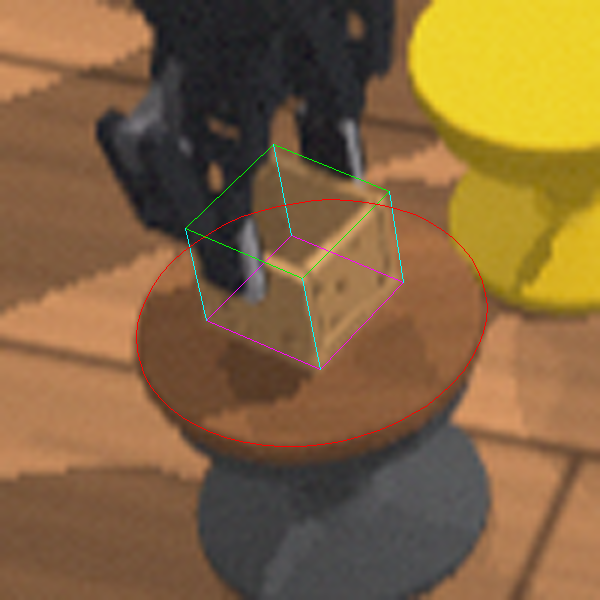

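Emit:
{"op": "carry_out", "data": {"moves": [[0,0,0,-1.4,2,0,0.5],[0,0,0,0,2,0,0.5],[0,0,0,0,1,0,0.5],[0,0,0,0,1,0,0.5],[0,0,0,0,0,0,0.5],[0,0,0,0,0,0,0.5]]}}

```text
time_s: 11.02
tool_pos: [0.5975, -0.196, 0.101]
ee_rot: [-1.571, -0.001, -0.264]
contact_force: [-0.1, 0.4, -1.0]
gripper_width: 0.0511
```

Emit:
{"op": "carry_out", "data": {"moves": [[0,0,0,0,1,0,0.5],[0,0,0,0,0,0,0.5],[0,0,0,0,0,0,0.5]]}}

```text
time_s: 11.27
tool_pos: [0.5975, -0.196, 0.1001]
ee_rot: [-1.571, -0.002, -0.264]
contact_force: [0.1, 1.2, -1.9]
gripper_width: 0.0513
```

Emit:
{"op": "carry_out", "data": {"moves": [[0,0,0,0,1,0,0.5],[0,0,0,0,0,0,0.5],[0,0,0,0,0,0,0.5]]}}

```text
time_s: 11.52
tool_pos: [0.5976, -0.196, 0.0992]
ee_rot: [-1.571, -0.002, -0.264]
contact_force: [0.1, -0.4, 0.3]
gripper_width: 0.0517
```

Emit:
{"op": "carry_out", "data": {"moves": [[0,0,0,0,1,0,0.5],[0,0,0,0,0,0,0.5],[0,0,0,0,0,0,0.5]]}}

```text
time_s: 11.77
tool_pos: [0.5976, -0.196, 0.0983]
ee_rot: [-1.571, -0.002, -0.264]
contact_force: [-0.5, -0.6, 0.5]
gripper_width: 0.0514
```

Emit:
{"op": "carry_out", "data": {"moves": [[0,0,0,0,1,0,0.5],[0,0,0,0,0,0,0.5],[0,0,0,0,0,0,0.5]]}}

```text
time_s: 12.02
tool_pos: [0.5976, -0.1961, 0.0973]
ee_rot: [-1.571, -0.002, -0.264]
contact_force: [-0.5, 0.4, 2.1]
gripper_width: 0.0515
```

Emit:
{"op": "carry_out", "data": {"moves": [[0,0,0,0,0,0,0.5]]}}

```text
time_s: 12.1
tool_pos: [0.5976, -0.1961, 0.0973]
ee_rot: [-1.571, -0.002, -0.264]
contact_force: [-0.5, -0.8, 2.9]
gripper_width: 0.0514
```

Emit:
{"op": "carry_out", "data": {"moves": [[0,0,0,0,0,0,0.5]]}}

```text
time_s: 12.18
tool_pos: [0.5976, -0.1961, 0.0973]
ee_rot: [-1.571, -0.002, -0.264]
contact_force: [-0.1, 0.7, 2.4]
gripper_width: 0.0513
```

Emit:
{"op": "carry_out", "data": {"moves": [[0,0,0,0,-0.8,0,0.5],[0,0,0,0,0,0,0.5],[0,0,0,0,0,0,0.5]]}}

```text
time_s: 12.43
tool_pos: [0.5976, -0.196, 0.098]
ee_rot: [-1.571, -0.002, -0.264]
contact_force: [0.3, -1.2, 0.7]
gripper_width: 0.0513
```

```bash
python3 - <<'E'
from faces import *
delta(RU,np.array([.598,-.1955,.098]))
look("e3",.0092,60)
s=arm.sense();R=Ro.from_euler("xyz",s["ee_rot"]).as_matrix();b=s["tool_pos"]-.0092*R[:,1]
wire("e3","pics/w6.png",b,np.c_[R[:,0],R[:,2],-R[:,1]],half=50,disc=(.598,-.1955,.107))
fitface("e3")
E
```

```text
t 12.43 pos [ 0.5976 -0.196   0.098 ] F [ 0.26 -1.19  0.72] w 0.0513 q [-0.34  0.54  1.68 -0.    0.91 -0.07]
 turn deg [0.03 0.07 0.11] shift now mm [ 0.2 -0.   0.6] shift after turn [ 0.2 -0.   0.6]
+y face 176 centre offset 0.3 slope along side deg -0.4 tilt deg (dy/dz) -0.6 sd 1.21
+x face 121 centre offset 1.8 slope along side deg -0.8 tilt deg (dx/dz) 0.1 sd 1.19
```

View pics/w6.png

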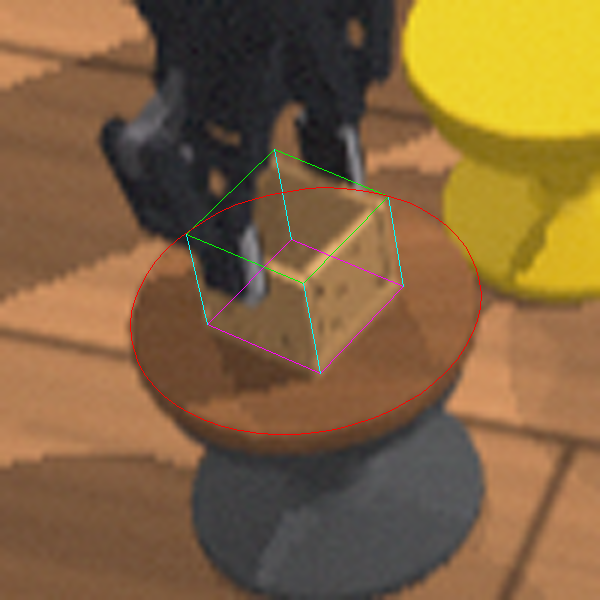

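Emit:
{"op": "carry_out", "data": {"moves": [[0,0,0,0,0,0,0.38],[0,0,0,0,0,0,0.35],[0,0,0,0,0,0,0.3],[0,0,0,0,0,0,0.2],[0,0,0,0,0,0,0.1],[0,0,0,0,0,0,0],[0,0,0,0,0,0,0],[0,0,0,0,0,0,0]]}}

```text
time_s: 13.2
tool_pos: [0.5975, -0.196, 0.0979]
ee_rot: [-1.571, -0.002, -0.264]
contact_force: [0.4, -0.0, 0.3]
gripper_width: 0.0854
```

Emit:
{"op": "carry_out", "data": {"moves": [[0,0,0,0,-4,0,0],[0,0,0,0,-10,0,0],[0,0,0,0,-20,0,0],[0,0,0,0,-25,0,0],[0,0,0,0,-25,0,0],[0,0,0,0,-20,0,0],[0,0,0,0,-10,0,0],[0,0,0,0,0,0,0]]}}

```text
time_s: 13.87
tool_pos: [0.5991, -0.1965, 0.2154]
ee_rot: [-1.572, -0.007, -0.264]
contact_force: [0.2, 0.2, 0.4]
gripper_width: 0.0851
```

Emit:
{"op": "carry_out", "data": {"moves": [[0,0,0,-35,-10,0,0],[0,0,0,-35,-10,0,0],[0,0,0,-35,-10,0,0],[0,0,0,-35,-10,0,0],[0,0,0,0,0,0,0],[0,0,0,0,0,0,0]]}}

```text
time_s: 14.37
tool_pos: [0.4606, -0.1589, 0.2516]
ee_rot: [-1.571, -0.002, -0.264]
contact_force: [0.7, -0.4, -0.2]
gripper_width: 0.0855
```

```bash
python3 - <<'E'
from wire import *
print(arm.sense()["tool_pos"],arm.sense()["contact_force"])
look("f",.0,60)
for nm in("scene","top"): cv2.imwrite(f"pics/ff_{nm}.png",np.load(f"{nm}p_f.npy")[:,:,::-1])
b=np.array([.5976,-.196,.107])
for nm in("scene","top"):wire("f",f"pics/w7{nm}.png",b,RU@np.array([[1,0,0],[0,0,-1],[0,1,0]]),half=50,nm=nm,disc=(.598,-.1955,.107))
cv2.imwrite("pics/w7.png",np.hstack([cv2.resize(cv2.imread(f"pics/w7{nm}.png"),(400,400)) for nm in("scene","top")]))
E
```

```text
[ 0.46064853 -0.15891589  0.25156601] [ 0.70126542 -0.3856398  -0.23665412]
```

View pics/ff_scene.png

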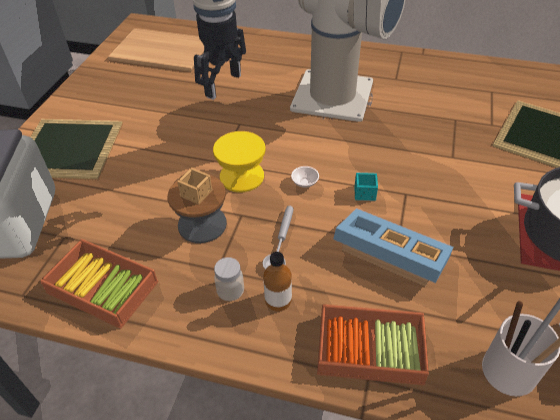

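View pics/w7.png

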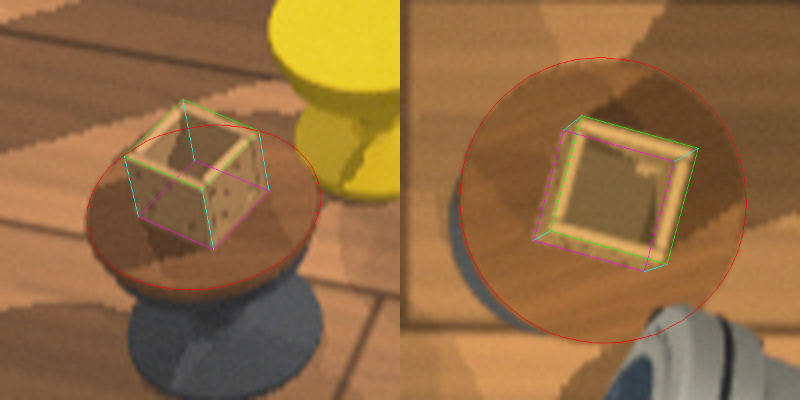

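```bash
python3 -c "
from station import workorder
print(workorder.close_job())"
```

```text
the job is handed in; nothing more can be done
None
```

The deep case is now standing upright on the wooden disc of the serving stand, within about 2 mm of the middle, and the job is handed in at about 14.5 s. I lifted it at 20 N from the −y end cavity, straight out along the cavity walls. I let go only once the disc was carrying it, after pressing with about 3 N at most and easing off to about 1.5 N.

- **Last checks:** The final pictures from both cameras show the case upright and centred, with both flat cases still in the mould. The scene view shows the turquoise case, yellow stand, bowl, spoon, jar and bottle where they were. The gripper is open and well clear.
- **Disc height:** I got about 107 mm from the depth images (106.6 mm and 108.2 mm from the two cameras), and contact was felt at about that height.
- **Disagreement, finger ends:** In both cameras the fingertips sat about 37 mm short of the reported TCP along the tool axis. I set depths from the pictures instead, and the grasp and placing bore this out.
- **Disagreement, cameras:** The two cameras differed from each other by about 1 px (2 mm), which is within their calibration.

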